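Grade mixed grinding balls by size on a sloped bar grate

TASK

Sort the mixed steel grinding balls by size: pick up the tray of balls by its upright tab, carry it with all its balls to the ball grader, and tip it low over the smooth chute at the grader's high end so that the balls roll down, the small ones dropping between the bars into the lane below and the large ones running on into the lane at the front. When every ball lies in its lane, stand the empty tray upright and flat on the worktop, and leave the bottles, the cup and the timer where they are.

Things in the scene. Friction and masses are not known exactly. Their poses are not given: they have to be found in the camera images.
- grader: Ball grader, fixed aluminium box 240 long (its x) x 155 wide (its y), on 8 mm feet; origin on the worktop below its centre, all heights from there. Slopes about 15 degrees down from its high end (+x, roughly the robot's left) to its low end (-x, right): chute, then bar grate over the small lane, then large lane. Side walls stand about 30 mm above chute and bars (133 high at the rear), 147 apart inside.
- chute (a point): Middle of the grader's smooth chute, on its surface: 88 mm towards +x from the grader's origin, 96 mm high; grader's axes. The chute runs from x +116 (104 high) down to x +50 (84 high); behind it the back wall, 110 high. Balls tipped here roll on to the bars.
- small_lane (a point): Centre of the small lane's sloped floor, grader's axes, 5 mm towards -x from the grader's origin, 25 mm high. Above it six round steel bars (8 mm, along x, clear gaps 19 mm) run from x +50 (centre 79 high) to x -66 (centre 48 high); small balls drop between them and roll to the wall (top 43 high) at x -64.
- large_lane (a point): Centre of the large lane's flat floor, grader's axes: 91 mm towards -x from the grader's origin, 12 mm high. Open-topped, from the parting wall at x -66 to the front wall (66 high) at x -116; large balls run off the bars into it.
- tray: Loose open tray of grey plastic, 91 long (x) x 90 wide (y), walls 26 high, about 0.12 kg plus 0.19 kg of balls; origin at the centre of its underside, z up. Flat floor 3 thick that ramps up 20 degrees to an open spout at the -x end, so balls leave only when it is tilted spout-down well over 20 degrees; 45 empties it. Tab at the +x end. Starts flat, spout roughly to the right.
- spout (a point): Middle of the spout's edge on the tray: 45.5 mm towards the tray's -x, 13 mm above its underside. Same axes as the tray.
- tab (a point): Grip point on the tray's upright tab: 45.5 mm towards the tray's +x, 66 mm above its underside. The tab is 10 mm thick (along tray x), 34 wide (along tray y), its top 80 mm above the tray's underside. Balls reach 28 mm above the underside.
- large_1: Large steel grinding ball, 25 mm diameter, 50 g; origin at its centre. Starts in the tray.
- large_2: Large steel grinding ball, 25 mm diameter, 50 g; origin at its centre. Starts in the tray.
- large_3: Large steel grinding ball, 25 mm diameter, 50 g; origin at its centre. Starts in the tray.
- small_1: Small steel grinding ball, 15 mm diameter, 14 g; origin at its centre. Starts in the tray.
- small_2: Small steel grinding ball, 15 mm diameter, 14 g; origin at its centre. Starts in the tray.
- small_3: Small steel grinding ball, 15 mm diameter, 14 g; origin at its centre. Starts in the tray.
- reagent_a: Bystander: white bottle with screw cap, 48 mm diameter, 105 high, behind the work; origin at the centre of its underside.
- reagent_b: Bystander: brown bottle with screw cap, 40 mm diameter, 85 high, behind the work; origin at the centre of its underside.
- waste_cup: Bystander: small translucent cup, 36 mm diameter, 34 high, behind the work; origin at the centre of its underside.
- bench_timer: Bystander: white timer standing on edge, 21 x 62 x 54 high, behind the work; origin at the centre of its underside.
There are look-alikes about, which are no part of the job. Of the things that look like the tray, the largest one is meant.

How it is judged:
By the outcome, as a careful person would: the job done as asked, in the order asked, and still so for the second after the job is handed in, with the robot touching nothing.
It also fails if it takes over 53 s, if anything falls off the work surface, if the arm or the gripper's body presses on something with over 40 N, if the wrist force passes 120 N, or if a joint passes its speed limit or range.

ROBOT

A 6-joint arm with a two-finger parallel gripper is mounted at the origin on a cart in front of the work surface, level with it; the furniture and walls round the work are solid. World frame = base frame: x ahead of the robot, y to its left, z up, the work surface at z = 0. Lengths are in m, angles in rad, forces in N, time in s.
With the tool pointing down it reaches from about 0.375 to 0.9 m from the base axis. Payload 3.1 kg.
Tool frame: the origin (TCP) lies between the finger pads; the fingertips stand 19 mm ahead of it and the grasp point (between the pads) is the TCP; z points along the fingers, y is the direction in which the jaws open and shut (so a half turn about z gives the same grasp; the last joint's range is limited). The gripper opens to 87 mm and grips with 3 to 60 N. Pads are 19 mm wide; open, the fingers measure 117 mm over their backs; the gripper's body (75 mm by 190 mm) begins 51 mm behind the grasp point.
Start: joints at [-1.395, 0.527, 1.433, -0, 1.181, -0.178], TCP at [0.217, -0.586, 0.242] pointing down, gripper open.
Joint ranges: [-3.08, 3.08], [-0.75, 2.2], [0.22, 2.44], [-1.43, 4.57], [0, 2.65], [-2.85, 2.85]. Speed limits (rad/s): [2.79, 2.79, 3.14, 3.14, 3.14, 3.14].

INTERFACE

Orientations are given as a unit quaternion [x, y, z, w].
In Python, from rig import robot gives the robot as it stands.
- The arm moves only by the tool apply_moves, never from a script. Its argument "series" is a list of rows, each a list of 7 numbers: the shift along the tool's x, y, z in cm, then the turn, a rotation vector about the tool's x, y, z in degrees, then the opening, from 0 (shut) to 1 (fully open). In form: [[dx, dy, dz, rx, ry, rz, grip], ...]. A call has 1 to 5 rows; each row is the pose to reach, as a shift and turn from the pose commanded when the call began, along the tool's axes at that moment; what a row does not reach only later rows make up. A row lasts 1/12 s, in which the tool goes at most 41.7 mm and 7.16 degrees, less where a joint would pass 70% of its speed; a pose out of reach is approached as far as the arm can. A call with a gripper value outside its range is refused whole. The fingers move at their own pace and stop on an object; "newtons" is the grip in N (left out, the last holds). Time passes only in rows, so rows that repeat a pose let the fingers close. It gives the time, the measured TCP pose, the force and the opening at its end, in the units of the state.
- robot.get_obs(): the state, without advancing time (a new reading comes with each control period).
- robot.camera(name): name is "scene" or "top" or "wrist"; returns the picture (420x560x3 uint8, red, green, blue); there is no depth.
- robot.camera_params(name): a dict with "mtx" (3x3 intrinsics, pixels), "origin" and "rotation" of the camera in the world. Camera axes: x right, y down, z forward; pixel columns grow to the right and rows downward; lengths in m; the calibration is good to about 2 mm. A picture is of the moment at which its call begins: read the wrist's pose just before it. camera_params takes no time and is no camera call; for the wrist camera it gives the pose at the moment of the call.
- robot.hand_in(): hands the job in, once; it reports no verdict.
The state is a dict: "time": time; "q": joint angles; "joint_velocities": joint speeds; "joint_torque": joint torques, N m; "position": TCP position; "tool_rot": TCP orientation; "ft_force": force on the tool from outside, world axes, zero at the start; "moment": the same for the moment, N m; "grip_width": finger opening in m.
Only numpy, scipy, OpenCV 4.12 (cv2) and the standard library are available. Lean on these libraries where they do the work, as an engineer would, in place of code of your own. Each camera call takes 0.05 s, during which the arm holds its last target. There are 200 camera calls.

## Working session

There is one attempt and no reset: what is moved stays moved. The work goes in short steps, Python scripts to look and compute and a tool call to move; the robot and the scene stay as the last step left them, time stands still between calls to the robot, and variables do not carry over. Pictures are saved under pics/ and viewed, about 8 in all and at most 12, crops included, and the job is handed in when it is done.

Besides the shell and the picture viewer there is one more tool, called in YAML: its name, and indented under it one key for each argument. apply_moves: Moves the arm, as the interface text tells. Its arguments: {"type":"object","properties":{"series":{"type":"array"},"newtons":{"type":"number"}},"required":["series"]}

```bash
ls; mkdir -p pics; python3 - <<'E'
from rig import robot
import cv2
for n in("scene","top"):
    cv2.imwrite(f"pics/{n}0.png",robot.camera(n)[:,:,::-1])
    p=robot.camera_params(n);print(n,p)
o=robot.get_obs();print(o)
E
```

```text
pics
scene {'mtx': array([[546.2024311 ,   0.        , 281.00345044],
       [  0.        , 546.2024311 , 217.07523459],
       [  0.        ,   0.        ,   1.        ]]), 'origin': array([-0.23809445,  0.79289665,  0.70860256]), 'rotation': array([-0.32793589,  0.7943307 , -0.47703783,  0.18420557])}
top {'mtx': array([[399.73990734,   0.        , 274.12930794],
       [  0.        , 399.73990734, 205.75534333],
       [  0.        ,   0.        ,   1.        ]]), 'origin': array([ 0.41448778, -0.06681732,  1.03747105]), 'rotation': array([-0.70092117,  0.71065439, -0.03099192,  0.05214749])}
{'time': 0.1, 'q': array([-1.39552013e+00,  5.28380082e-01,  1.43377555e+00,  3.70416992e-06,
        1.18139988e+00, -1.78501991e-01]), 'joint_velocities': array([-3.29420182e-04, -1.17666498e-03, -3.74365253e-03, -2.73867179e-04,
        1.14341727e-03,  8.46357383e-05]), 'joint_torque': array([-9.06968635e-04, -4.40987206e+01, -1.77149731e+01,  6.35059923e-02,
        5.33429836e-02, -4.20911238e-05]), 'position': array([ 0.2164447 , -0.58565989,  0.24066479]), 'tool_rot': array([ 9.84395525e-01,  1.75967290e-01,  3.29568142e-06, -9.81423671e-04]), 'ft_force': array([ 0.5980933 , -0.36040996, -0.46587321]), 'moment': array([ 0.01431813, -0.05291186,  0.06172254]), 'grip_width': 0.0873935509546931}
```

View pics/top0.png

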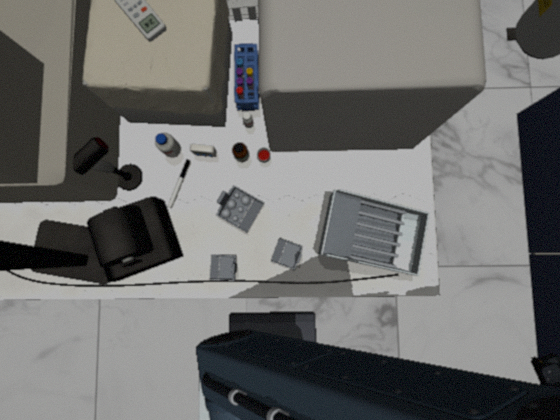

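View pics/scene0.png

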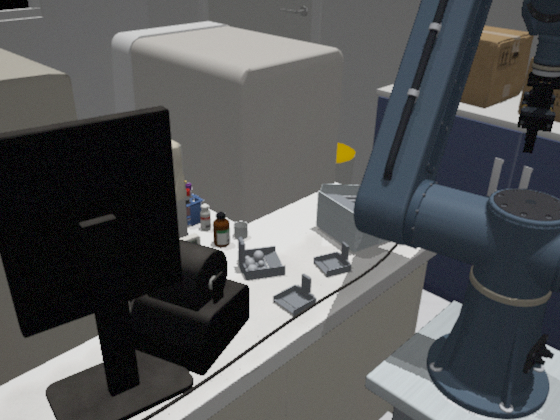

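The tray candidates in the top view are (240,209), which is the largest and holds the balls, plus two small empty ones at (223,266) and (286,251). I choose (240,209). The grader is at (375,232), with its smooth chute end at left. I'll check the choice in one close crop.

```bash
python3 - <<'E'
import cv2
im=cv2.imread("pics/top0.png")
c=im[175:285,200:440]
cv2.imwrite("pics/crop0.png",cv2.resize(c,None,fx=3.333333,fy=3.333333,interpolation=cv2.INTER_CUBIC))
E
```

```text
(no output)
```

View pics/crop0.png

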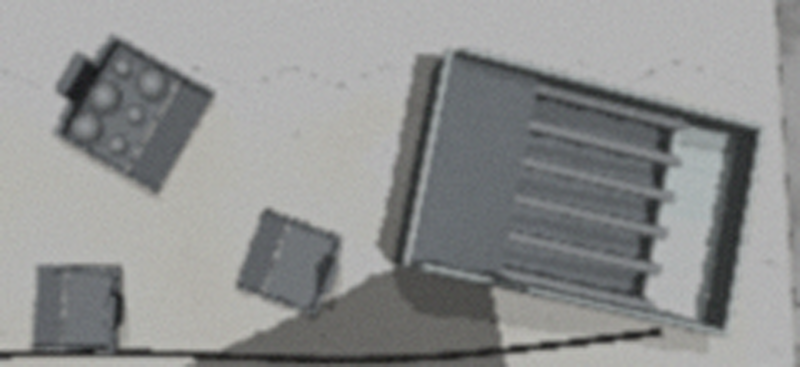

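```bash
cat > h.py <<'E'
import numpy as np
from scipy.spatial.transform import Rotation as R
from scipy.optimize import least_squares
from rig import robot
def proj(P,cp):
    q=np.array(cp["rotation"]); r=R.from_quat(q) if q.shape==(4,) else R.from_matrix(q)
    c=r.inv().apply(np.atleast_2d(P)-cp["origin"]); u=c@np.array(cp["mtx"]).T
    return u[:,:2]/u[:,2:]
def pose(v,M,z=0): 
    return R.from_euler('z',v[2]).apply(M)+[v[0],v[1],z]
def fit(M,px,cp,v0,z=0):
    M=np.array(M,float)/1000
    s=least_squares(lambda v:(proj(pose(v,M,z),cp)-px).ravel(),v0)
    return s.x,s.fun.reshape(-1,2)
E
python3 - <<'E'
from h import *
cp=robot.camera_params("top")
c=lambda a:np.array(a,float)*0.3+[200,175]
v,e=fit([[45.5,-45,26],[45.5,45,26],[-45.5,-45,26],[-45.5,45,26],[45.5,0,80]],c([[113,37],[57,132],[215,92],[157,192],[72,82]]),cp,[.45,0,1.]);print("tray",v,np.degrees(v[2]));print(e.round(1))
v,e=fit([[120,-77.5,133],[120,77.5,133],[-120,-77.5,66],[-120,77.5,66]],c([[448,50],[403,266],[760,128],[724,330]]),cp,[.4,-.3,1.5]);print("grader",v,np.degrees(v[2]));print(e.round(1))
print("timer etc")
E
```

```text
tray [0.52645614 0.04860371 1.05096341] 60.21576791208315
[[-0.  -0.5]
 [-0.7  1.5]
 [ 0.2 -0.1]
 [ 0.3  0.8]
 [ 0.2 -1.7]]
grader [ 0.45790708 -0.27703054  1.35505897] 77.63916004122154
[[-0.8 -1.6]
 [-0.2  0.7]
 [ 0.4 -1.1]
 [ 0.7  2. ]]
timer etc
```

```bash
python3 - <<'E'
from h import *
cp=robot.camera_params("top");q=cp["rotation"]
r=R.from_quat(q)
def ray(px,z):
    d=r.apply(np.linalg.inv(cp["mtx"])@[*px,1]);return (cp["origin"]+d*(z-cp["origin"][2])/d[2]).round(3)
for n,p,z in(("blue",(162,138),.105),("timer",(202,149),.054),("brown",(240,150),.085),("red",(264,155),.03),("cabinetL",(270,150),0),("cabR",(410,146),0)):print(n,ray(p,z))
o=robot.get_obs();Q=o["q"]
def fk(q1,p,q4,q5,q6):return R.from_euler('z',q1)*R.from_euler('y',p)*R.from_euler('ZYZ',[q4,q5,q6+np.pi/2])
print(fk(Q[0],Q[1]+Q[2],Q[3],Q[4],Q[5]).as_quat(),o["tool_rot"])
g=np.radians(77.6)
for s in(1,-1):
  for tilt in(0,25,35,45,50):
    # tool: y=s*grader x, z down then tilt about grader y
    base=R.from_euler('z',g)*R.from_euler('y',-tilt,degrees=True)*R.from_matrix(np.array([[0,s,0],[s,0,0],[0,0,-1.]]))
    for p in(1.6,1.9):
      W=(R.from_euler('z',-.45)*R.from_euler('y',p)).inv()*base
      a=W.as_euler('ZYZ');print(s,tilt,p,np.degrees([a[0],a[1],a[2]-np.pi/2]).round())
E
```

```text
blue [0.694 0.23  0.105]
timer [0.679 0.143 0.054]
brown [0.666 0.043 0.085]
red [ 0.666 -0.013  0.03 ]
cabinetL [ 0.687 -0.027  0.   ]
cabR [ 0.69  -0.396  0.   ]
[ 9.84395525e-01  1.75967290e-01  3.29568142e-06 -9.81423671e-04] [ 9.84395525e-01  1.75967290e-01  3.29568142e-06 -9.81423671e-04]
1 0 1.6 [  -0.   88. -103.]
1 0 1.9 [  -0.   71. -103.]
1 25 1.6 [  24.   94. -103.]
1 25 1.9 [  25.   78. -110.]
1 35 1.6 [  34.   96. -102.]
1 35 1.9 [  34.   82. -112.]
1 45 1.6 [  44.   98. -101.]
1 45 1.9 [  44.   86. -113.]
1 50 1.6 [  49.   99. -100.]
1 50 1.9 [  48.   88. -113.]
-1 0 1.6 [-0. 88. 77.]
-1 0 1.9 [-0. 71. 77.]
-1 25 1.6 [24. 94. 77.]
-1 25 1.9 [25. 78. 70.]
-1 35 1.6 [34. 96. 78.]
-1 35 1.9 [34. 82. 68.]
-1 45 1.6 [44. 98. 79.]
-1 45 1.9 [44. 86. 67.]
-1 50 1.6 [49. 99. 80.]
-1 50 1.9 [48. 88. 67.]
```

```bash
cat >> h.py <<'E'
def down(yaw_deg,tilt=0):
    # tool y along (yaw), z down, then leaned spout-down by tilt deg
    return R.from_euler('z',yaw_deg,degrees=True)*R.from_euler('y',-tilt,degrees=True)*R.from_matrix([[0,1,0],[1,0,0],[0,0,-1.]])
def plan(p,Rt,n=None,start=None):
    o=robot.get_obs(); p0,R0=start or (o["position"],R.from_quat(o["tool_rot"]))
    rv=(R0.inv()*Rt).as_rotvec(); d=np.array(p)-p0
    if n is None:n=int(np.ceil(max(np.linalg.norm(d)/.040,np.degrees(np.linalg.norm(rv))/7)));n=max(n,1)
    print("rows",n,"full local",(R0.inv().apply(d)*100).round(2),np.degrees(rv).round(1))
    for k in range(0,n,5):
        m=min(5,n-k); Rk=R0*R.from_rotvec(rv*k/n)
        print([[*(Rk.inv().apply(d*j/n)*100).round(1).tolist(),*np.degrees(rv*j/n).round(1).tolist()] for j in range(1,m+1)])
    return np.array(p),Rt
def st():
    o=robot.get_obs();print("t",o["time"].__round__(2),"p",o["position"].round(4),"q",o["q"].round(2),"F",o["ft_force"].round(1),"w",round(o["grip_width"],4))
    Rt=R.from_quat(o["tool_rot"]);print("y yaw",np.degrees(np.arctan2(*Rt.apply([0,1,0])[[1,0]])).round(2),"z",Rt.apply([0,0,1]).round(3))
E
python3 - <<'E'
from h import *
plan([.535,.065,.25],down(60.2))
E
```

```text
rows 19 full local [ 52.42 -50.    -0.82] [-0.000e+00 -1.000e-01 -1.299e+02]
[[2.8, -2.6, -0.0, -0.0, -0.0, -6.8], [5.5, -5.3, -0.1, -0.0, -0.0, -13.7], [8.3, -7.9, -0.1, -0.0, -0.0, -20.5], [11.0, -10.5, -0.2, -0.0, -0.0, -27.4], [13.8, -13.2, -0.2, -0.0, -0.0, -34.2]]
[[3.8, -0.6, -0.0, -0.0, -0.0, -6.8], [7.5, -1.3, -0.1, -0.0, -0.0, -13.7], [11.3, -1.9, -0.1, -0.0, -0.0, -20.5], [15.0, -2.5, -0.2, -0.0, -0.0, -27.4], [18.8, -3.1, -0.2, -0.0, -0.0, -34.2]]
[[3.5, 1.6, -0.0, -0.0, -0.0, -6.8], [6.9, 3.2, -0.1, -0.0, -0.0, -13.7], [10.4, 4.8, -0.1, -0.0, -0.0, -20.5], [13.9, 6.4, -0.2, -0.0, -0.0, -27.4], [17.3, 8.0, -0.2, -0.0, -0.0, -34.2]]
[[2.0, 3.3, -0.0, -0.0, -0.0, -6.8], [3.9, 6.5, -0.1, -0.0, -0.0, -13.7], [5.9, 9.8, -0.1, -0.0, -0.0, -20.5], [7.9, 13.1, -0.2, -0.0, -0.0, -27.4]]
```

apply_moves:
  series:
    - [2.8, -2.6, 0, 0, 0, -6.8, 1]
    - [5.5, -5.3, -0.1, 0, 0, -13.7, 1]
    - [8.3, -7.9, -0.1, 0, 0, -20.5, 1]
    - [11, -10.5, -0.2, 0, 0, -27.4, 1]
    - [13.8, -13.2, -0.2, 0, 0, -34.2, 1]

```text
time: 0.52
position: [0.3006, -0.413, 0.2433]
tool_rot: [0.888, 0.46, 0.0, -0.0]
ft_force: [0.0, -0.7, -0.5]
grip_width: 0.0869
```

apply_moves:
  series:
    - [3.8, -0.6, 0, 0, 0, -6.8, 1]
    - [7.5, -1.3, -0.1, 0, 0, -13.7, 1]
    - [11.3, -1.9, -0.1, 0, 0, -20.5, 1]
    - [15, -2.5, -0.2, 0, 0, -27.4, 1]
    - [18.8, -3.1, -0.2, 0, 0, -34.2, 1]

```text
time: 0.93
position: [0.3846, -0.2419, 0.2455]
tool_rot: [0.713, 0.701, 0.0, -0.0]
ft_force: [0.0, 0.2, -0.2]
grip_width: 0.0869
```

apply_moves:
  series:
    - [3.5, 1.6, 0, 0, 0, -6.8, 1]
    - [6.9, 3.2, -0.1, 0, 0, -13.7, 1]
    - [10.4, 4.8, -0.1, 0, 0, -20.5, 1]
    - [13.9, 6.4, -0.2, 0, 0, -27.4, 1]
    - [17.3, 8, -0.2, 0, 0, -34.2, 1]

```text
time: 1.35
position: [0.4685, -0.0705, 0.2475]
tool_rot: [0.475, 0.88, -0.0, -0.0]
ft_force: [0.7, -2.1, 0.2]
grip_width: 0.087
```

apply_moves:
  series:
    - [2, 3.3, 0, 0, 0, -6.8, 1]
    - [3.9, 6.5, -0.1, 0, 0, -13.7, 1]
    - [5.9, 9.8, -0.1, 0, 0, -20.5, 1]
    - [7.9, 13.1, -0.2, 0, 0, -27.4, 1]
    - [7.9, 13.1, -0.2, 0, 0, -27.4, 1]

```text
time: 1.77
position: [0.538, 0.0706, 0.2497]
tool_rot: [0.252, 0.968, 0.002, 0.001]
ft_force: [-0.1, 0.2, 0.4]
grip_width: 0.0867
```

```bash
python3 - <<'E'
from h import *
import cv2
st()
print(robot.camera_params("wrist"))
cv2.imwrite("pics/w1.png",robot.camera("wrist")[:,:,::-1]);st()
E
```

```text
t 1.77 p [0.538  0.0706 0.2497] q [-0.08  0.41  1.63  0.    1.1  -1.14] F [-0.1  0.2  0.4] w 0.0867
y yaw 60.8 z [ 0.004  0.003 -1.   ]
{'mtx': array([[297.04290491,   0.        , 277.5111539 ],
       [  0.        , 297.04290491, 208.78464276],
       [  0.        ,   0.        ,   1.        ]]), 'origin': array([0.46769654, 0.11013106, 0.39260274]), 'rotation': array([0.85316124, 0.49975608, 0.0775827 , 0.1278307 ])}
t 1.82 p [0.5363 0.068  0.2493] q [-0.08  0.4   1.64  0.    1.1  -1.14] F [-0.3 -1.2 -0.5] w 0.087
y yaw 60.58 z [ 0.001  0.    -1.   ]
```

View pics/w1.png

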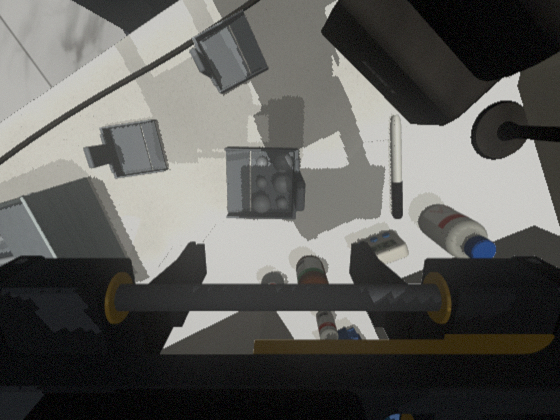

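The wrist view shows the tray with its balls at (262,183), tab at (300,185), spout to the left. The grader is at lower left, and the small decoys are at (230,50) and (135,148). I'll take a settled close crop.

```bash
python3 - <<'E'
from h import *
import cv2,pickle
st()
cp=robot.camera_params("wrist");im=robot.camera("wrist")[:,:,::-1]
pickle.dump(cp,open("cp1.pkl","wb"))
c=im[130:235,205:335];c=cv2.convertScaleAbs(c,alpha=1.5,beta=10)
cv2.imwrite("pics/w2.png",cv2.resize(c,None,fx=5,fy=5,interpolation=cv2.INTER_CUBIC))
t=[.5265,.0486,np.radians(60.2)]
M=np.array([[45.5,-45,26],[45.5,45,26],[-45.5,-45,26],[-45.5,45,26],[50,-17,80],[50,17,80],[40.5,-17,80],[40.5,17,80]])/1000
print(((proj(pose(t,M),cp)-[205,130])*5).round())
E
```

```text
t 1.82 p [0.5363 0.068  0.2493] q [-0.08  0.4   1.64  0.    1.1  -1.14] F [-0.3 -1.2 -0.5] w 0.087
y yaw 60.58 z [ 0.001  0.    -1.   ]
[[448. 445.]
 [457.  94.]
 [ 99. 443.]
 [ 82.  92.]
 [485. 405.]
 [490. 253.]
 [442. 405.]
 [446. 253.]]
```

View pics/w2.png

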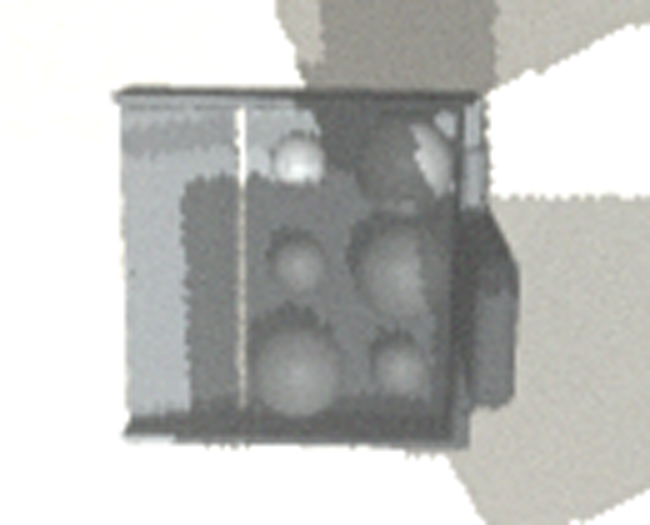

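```bash
python3 - <<'E'
from h import *
import pickle
cp=pickle.load(open("cp1.pkl","rb"))
M=[[45.5,-45,26],[45.5,45,26],[-45.5,-45,26],[-45.5,45,26],[50.5,-17,80],[50.5,17,80],[40.5,-17,80]]
px=np.array([[468,445],[478,95],[125,438],[115,93],[514,406],[518,266],[471,406]])/5+[205,130]
v,e=fit(M,px,cp,[.52,.05,1.]);print(v,np.degrees(v[2]));print(e.round(1))
y=v[2];t=v[:2]+.0455*np.array([np.cos(y),np.sin(y)]);print("tab",t)
a=plan([*t,.14],down(np.degrees(y)));plan([*t,.068],down(np.degrees(y)),start=a)
E
```

```text
[0.52975849 0.05377445 1.04001221] 59.588310085009034
[[ 0.3  0.5]
 [ 1.1  0.5]
 [-0.8  0.8]
 [-1.2 -0.3]
 [ 0.1  0.5]
 [ 0.7 -1.8]
 [-0.4  0.3]]
tab [0.55279103 0.09301412]
rows 3 full local [-0.21  3.19 10.9 ] [-0.  -0.   0.8]
[[-0.1, 1.1, 3.6, -0.0, -0.0, 0.3], [-0.1, 2.1, 7.3, -0.0, -0.0, 0.6], [-0.2, 3.2, 10.9, -0.0, -0.0, 0.8]]
rows 2 full local [0.  0.  7.2] [0. 0. 0.]
[[0.0, 0.0, 3.6, 0.0, 0.0, 0.0], [0.0, 0.0, 7.2, 0.0, 0.0, 0.0]]
```

apply_moves:
  series:
    - [-0.1, 1.1, 3.6, 0, 0, 0.3, 1]
    - [-0.1, 2.1, 7.3, 0, 0, 0.6, 1]
    - [-0.2, 3.2, 10.9, 0, 0, 0.8, 1]
    - [-0.2, 3.2, 10.9, 0, 0, 0.8, 1]
    - [-0.2, 3.2, 10.9, 0, 0, 0.8, 0.6]
  newtons: 15

```text
time: 2.28
position: [0.5509, 0.0906, 0.1385]
tool_rot: [0.264, 0.965, -0.001, -0.003]
ft_force: [0.2, 0.6, 0.5]
grip_width: 0.0845
```

```bash
python3 - <<'E'
from h import *
import pickle,cv2
st()
cp=robot.camera_params("wrist");im=robot.camera("wrist")[:,:,::-1]
pickle.dump(cp,open("cp2.pkl","wb"))
v=[.52976,.05377,1.04001];M=np.array([[50.5,-17,80],[50.5,17,80],[40.5,-17,80],[40.5,17,80]])/1000
P=proj(pose(v,M),cp);print(P.round())
u,w=P.mean(0).astype(int);print(u,w)
c=im[max(0,w-70):w+70,max(0,u-90):u+90]
cv2.imwrite("pics/w3.png",cv2.resize(c,None,fx=4,fy=4,interpolation=cv2.INTER_CUBIC))
E
```

```text
t 2.28 p [0.5509 0.0906 0.1385] q [-0.04  0.58  1.69 -0.    0.88 -1.07] F [0.2 0.6 0.5] w 0.0845
y yaw 59.39 z [-0.007 -0.    -1.   ]
[[287. 255.]
 [288. 212.]
 [274. 255.]
 [274. 212.]]
280 233
```

View pics/w3.png

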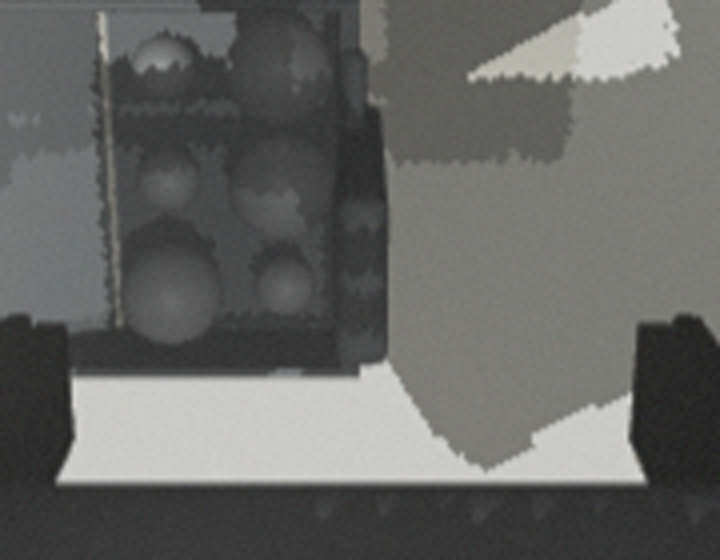

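The tab top is at (275–286, 212–254), as predicted and centred between the fingers. I'll go down and grip.

apply_moves:
  series:
    - [0, 0.1, 3.5, 0, 0, 0, 0.6]
    - [0, 0.1, 7.1, 0, 0, 0, 0.6]
    - [0, 0.1, 7.1, 0, 0, 0, 0.5]
    - [0, 0.1, 7.1, 0, 0, 0, 0.2]
    - [0, 0.1, 7.1, 0, 0, 0, 0.0]
  newtons: 15

```text
time: 2.75
position: [0.5553, 0.092, 0.0726]
tool_rot: [0.264, 0.965, 0.001, 0.002]
ft_force: [-0.8, 0.4, -1.1]
grip_width: 0.0505
```

apply_moves:
  series:
    - [0, 0, 0, 0, 0, 0, 0]
    - [0, 0, 0, 0, 0, 0, 0]
    - [0, 0, 0, 0, 0, 0, 0]
    - [0, 0, 0, 0, 0, 0, 0]
    - [0, 0, 0, 0, 0, 0, 0]
  newtons: 50

```text
time: 3.17
position: [0.5539, 0.0926, 0.0703]
tool_rot: [0.263, 0.965, 0.0, 0.001]
ft_force: [0.1, -0.6, -0.2]
grip_width: 0.0177
```

apply_moves:
  series:
    - [0, 0, 0, 0, 0, 0, 0]
    - [0, 0, 0, 0, 0, 0, 0]
    - [0, 0, 0, 0, 0, 0, 0]
  newtons: 50

```text
time: 3.42
position: [0.5535, 0.0926, 0.0698]
tool_rot: [0.263, 0.965, -0.0, -0.0]
ft_force: [-0.5, 0.0, 5.1]
grip_width: 0.0096
```

```bash
python3 - <<'E'
from h import *
st()
E
```

```text
t 3.42 p [0.5535 0.0926 0.0698] q [-0.03  0.7   1.72 -0.    0.72 -1.07] F [-0.5  0.   5.1] w 0.0096
y yaw 59.48 z [-0. -0. -1.]
```

apply_moves:
  series:
    - [0, 0, -0.5, 0, 0, 0, 0]
    - [0, 0, -1.5, 0, 0, 0, 0]
    - [0, 0, -3, 0, 0, 0, 0]
    - [0, 0, -4.5, 0, 0, 0, 0]
    - [0, 0, -6.5, 0, 0, 0, 0]

```text
time: 3.83
position: [0.5525, 0.0927, 0.1344]
tool_rot: [0.263, 0.965, -0.0, -0.002]
ft_force: [-0.6, -0.5, -3.4]
grip_width: 0.0094
```

apply_moves:
  series:
    - [0, 0, -2, 0, 0, 0, 0]
    - [0, 0, -4, 0, 0, 0, 0]
    - [0, 0, -6.5, 0, 0, 0, 0]
    - [0, 0, -8.5, 0, 0, 0, 0]
    - [0, 0, -10, 0, 0, 0, 0]

```text
time: 4.25
position: [0.5537, 0.0928, 0.2367]
tool_rot: [0.263, 0.965, 0.0, 0.001]
ft_force: [-0.3, -0.3, -2.8]
grip_width: 0.0097
```

```bash
python3 - <<'E'
from h import *
st()
plan([.498,-.095,.235],down(77.6),n=15)
E
```

```text
t 4.25 p [0.5537 0.0928 0.2367] q [-0.03  0.45  1.6   0.    1.09 -1.07] F [-0.3 -0.3 -2.8] w 0.0097
y yaw 59.47 z [ 0.002  0.    -1.   ]
rows 15 full local [ -4.74 -19.     0.16] [  0.1   0.1 -18.1]
[[-0.3, -1.3, 0.0, 0.0, 0.0, -1.2], [-0.6, -2.5, 0.0, 0.0, 0.0, -2.4], [-0.9, -3.8, 0.0, 0.0, 0.0, -3.6], [-1.3, -5.1, 0.0, 0.0, 0.0, -4.8], [-1.6, -6.3, 0.1, 0.0, 0.0, -6.0]]
[[-0.2, -1.3, 0.0, 0.0, 0.0, -1.2], [-0.4, -2.6, 0.0, 0.0, 0.0, -2.4], [-0.5, -3.9, 0.0, 0.0, 0.0, -3.6], [-0.7, -5.2, 0.0, 0.0, 0.0, -4.8], [-0.9, -6.5, 0.1, 0.0, 0.0, -6.0]]
[[-0.0, -1.3, 0.0, 0.0, 0.0, -1.2], [-0.1, -2.6, 0.0, 0.0, 0.0, -2.4], [-0.1, -3.9, 0.0, 0.0, 0.0, -3.6], [-0.2, -5.2, 0.0, 0.0, 0.0, -4.8], [-0.2, -6.5, 0.1, 0.0, 0.0, -6.0]]
```

apply_moves:
  series:
    - [-0.2, -0.7, 0, 0, 0, -0.6, 0]
    - [-0.5, -2, 0, 0, 0, -1.8, 0]
    - [-0.8, -3.3, 0, 0, 0, -3, 0]
    - [-1.2, -4.8, 0, 0, 0, -4.4, 0]
    - [-1.6, -6.3, 0, 0, 0, -6, 0]

```text
time: 4.67
position: [0.5338, 0.0295, 0.2334]
tool_rot: [0.211, 0.977, -0.0, -0.001]
ft_force: [-0.2, -0.0, -3.7]
grip_width: 0.0096
```

apply_moves:
  series:
    - [-0.2, -1.3, 0, 0, 0, -1.2, 0]
    - [-0.4, -2.6, 0, 0, 0, -2.4, 0]
    - [-0.5, -3.9, 0, 0, 0, -3.6, 0]
    - [-0.7, -5.2, 0, 0, 0, -4.8, 0]
    - [-0.9, -6.5, 0, 0, 0, -6, 0]

```text
time: 5.08
position: [0.5149, -0.0333, 0.2333]
tool_rot: [0.16, 0.987, 0.0, -0.002]
ft_force: [-0.1, 0.6, -3.4]
grip_width: 0.0094
```

apply_moves:
  series:
    - [0, -1.2, 0, 0, 0, -1.2, 0]
    - [-0.1, -2.4, 0, 0, 0, -2.4, 0]
    - [-0.1, -3.6, 0, 0, 0, -3.6, 0]
    - [-0.2, -4.5, 0, 0, 0, -4.8, 0]
    - [-0.2, -5, 0, 0, 0, -6, 0]

```text
time: 5.5
position: [0.5011, -0.0818, 0.2334]
tool_rot: [0.109, 0.994, 0.0, -0.001]
ft_force: [0.2, -0.2, -3.1]
grip_width: 0.0098
```

apply_moves:
  series:
    - [0, -0.4, 0, 0, 0, 0, 0]
    - [0, -0.4, 0, 0, 0, 0, 0]

```text
time: 5.67
position: [0.5007, -0.0853, 0.2337]
tool_rot: [0.11, 0.994, 0.0, -0.001]
ft_force: [-0.3, 0.1, -2.9]
grip_width: 0.0092
```

```bash
python3 - <<'E'
from h import *
import pickle,cv2
st()
cw=robot.camera_params("wrist");iw=robot.camera("wrist")[:,:,::-1]
it=robot.camera("top")[:,:,::-1]
pickle.dump(cw,open("cp4.pkl","wb"))
o=np.hstack([cv2.resize(iw[60:360,0:560],(800,429))[:, :800]])
b=cv2.resize(it[175:285,220:440],(800,400),interpolation=cv2.INTER_CUBIC)
cv2.imwrite("pics/w4.png",iw);cv2.imwrite("pics/t4.png",b)
st()
E
```

```text
t 5.67 p [ 0.5007 -0.0853  0.2337] q [-0.39  0.38  1.73 -0.    1.03 -1.74] F [-0.3  0.1 -2.9] w 0.0092
y yaw 77.39 z [-0.002  0.001 -1.   ]
t 5.77 p [ 0.5012 -0.0845  0.234 ] q [-0.39  0.38  1.73  0.    1.03 -1.74] F [-0.1 -0.8 -3.6] w 0.0099
y yaw 77.43 z [-0.001  0.001 -1.   ]
```

View pics/w4.png

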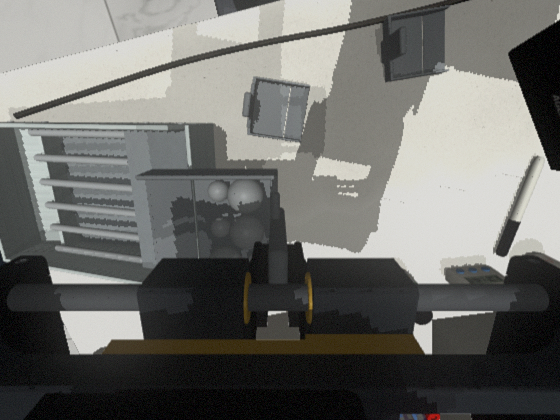

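```bash
python3 - <<'E'
from h import *
import pickle,cv2
cp=pickle.load(open("cp4.pkl","rb"))
im=cv2.imread("pics/w4.png")
g=[.4579,-.2770,1.35506]
S=3
c=cv2.resize(im[110:290,0:240],None,fx=S,fy=S,interpolation=cv2.INTER_CUBIC);c=cv2.convertScaleAbs(c,alpha=1.3)
def ln(P,col):
    p=(proj(pose(g,np.array(P)/1000.),cp)-[0,110])*S
    cv2.polylines(c,[p.astype(int).reshape(-1,1,2)],False,col,1);print(p.round())
ln([[120,77.5,133],[120,73.5,133]],(0,0,255))
ln([[120,73.5,110],[120,-73.5,110]],(0,0,255))
ln([[116,73.5,110],[116,-73.5,110]],(255,0,255))
for k in range(6):
    y=(k-2.5)*27;ln([[50,y,83],[-66,y,52]],(0,255,0))
ln([[50,73,84],[50,-73,84]],(0,255,255))
ln([[120,77.5,133],[-120,77.5,66]],(255,0,0))
cv2.imwrite("pics/o4.png",c)
E
```

```text
[[537.  32.]
 [539.  48.]]
[[564.  46.]
 [604. 499.]]
[[550.  46.]
 [593. 499.]]
[[429. 448.]
 [171. 414.]]
[[418. 379.]
 [155. 350.]]
[[407. 306.]
 [139. 283.]]
[[396. 230.]
 [122. 213.]]
[[384. 150.]
 [104. 140.]]
[[371.  65.]
 [ 86.  63.]]
[[366.  47.]
 [430. 463.]]
[[ 537.   32.]
 [-117.   34.]]
```

View pics/o4.png

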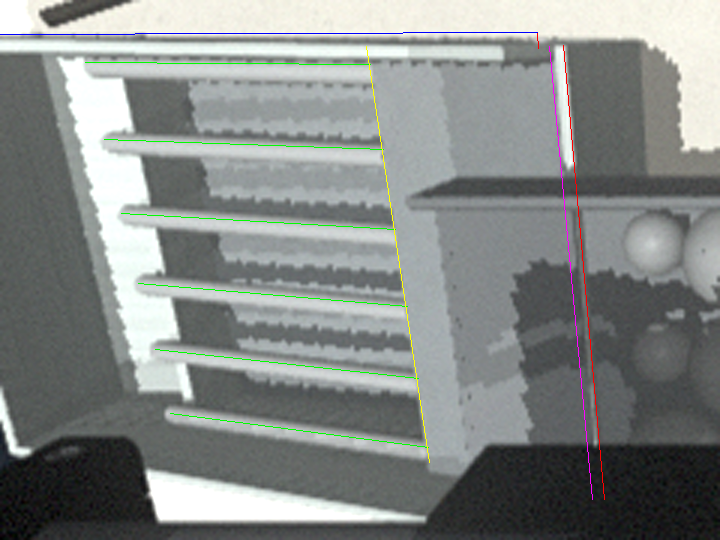

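The overlay matches the grader within about 2 px: bars, back wall and chute edge all line up. The balls are still in the tray and the tray is centred on the chute.

```bash
cat >> h.py <<'E'
G=np.array([.4579,-.2770,0]);GY=77.6
def tcp(th,xs,zs,y=0):
    t=np.radians(th);l=np.array([xs+91*np.cos(t)-56.5*np.sin(t),y,zs+91*np.sin(t)+56.5*np.cos(t)])/1000
    return R.from_euler('z',GY,degrees=True).apply(l)+G,down(GY,th)
def chain(seq,start=None):
    o=robot.get_obs(); cur=start or (o["position"],R.from_quat(o["tool_rot"]))
    for k in range(0,len(seq),5):
        p0,R0=cur
        print([[*(R0.inv().apply(p-p0)*100).round(1).tolist(),*np.degrees((R0.inv()*Rt).as_rotvec()).round(1).tolist(),0] for p,Rt in seq[k:k+5]])
        cur=seq[min(k+4,len(seq)-1)]
E
python3 - <<'E'
from h import *
A=[tcp(t,x,z) for t,x,z in zip(np.linspace(1.5,14,10),np.linspace(103,88,10),np.linspace(172,135,10))]
B=[tcp(t,88,z) for t,z in zip(np.linspace(15.5,47,20),np.r_[np.linspace(133,118,9),[118]*11])]
chain(A+B)
E
```

```text
[[0.1, -0.5, 0.3, -1.5, -0.1, -0.2, 0], [0.1, -0.8, 0.5, -2.9, -0.1, -0.2, 0], [0.1, -1.1, 0.7, -4.3, -0.1, -0.2, 0], [0.1, -1.4, 0.9, -5.6, -0.1, -0.2, 0], [0.1, -1.8, 1.1, -7.0, -0.1, -0.2, 0]]
[[-0.0, -0.4, 0.2, -1.4, -0.0, 0.0, 0], [0.0, -0.7, 0.3, -2.8, -0.0, 0.0, 0], [0.0, -1.1, 0.5, -4.2, -0.0, 0.0, 0], [-0.0, -1.5, 0.7, -5.6, -0.0, 0.0, 0], [-0.0, -1.8, 0.9, -6.9, -0.0, 0.0, 0]]
[[-0.0, -0.2, -0.0, -1.5, 0.0, -0.0, 0], [-0.0, -0.4, -0.1, -3.2, 0.0, -0.0, 0], [-0.0, -0.6, -0.2, -4.8, 0.0, -0.0, 0], [0.0, -0.9, -0.3, -6.5, 0.0, -0.0, 0], [-0.0, -1.1, -0.3, -8.1, -0.0, -0.0, 0]]
[[0.0, -0.2, -0.1, -1.7, 0.0, -0.0, 0], [0.0, -0.5, -0.2, -3.3, 0.0, 0.0, 0], [0.0, -0.7, -0.2, -5.0, 0.0, -0.0, 0], [0.0, -1.0, -0.3, -6.6, 0.0, -0.0, 0], [0.0, -1.2, -0.6, -8.3, 0.0, -0.0, 0]]
[[0.0, -0.2, -0.3, -1.7, 0.0, -0.0, 0], [-0.0, -0.3, -0.5, -3.3, 0.0, -0.0, 0], [0.0, -0.5, -0.8, -5.0, 0.0, -0.0, 0], [0.0, -0.7, -1.0, -6.6, 0.0, 0.0, 0], [-0.0, -0.9, -1.3, -8.3, -0.0, -0.0, 0]]
[[-0.0, -0.2, -0.3, -1.7, 0.0, 0.0, 0], [0.0, -0.3, -0.5, -3.3, 0.0, 0.0, 0], [0.0, -0.5, -0.8, -5.0, 0.0, 0.0, 0], [0.0, -0.7, -1.0, -6.6, 0.0, -0.0, 0], [0.0, -0.9, -1.3, -8.3, 0.0, 0.0, 0]]
```

apply_moves:
  series:
    - [0.1, -0.5, 0.3, -1.5, -0.1, -0.2, 0]
    - [0.1, -0.8, 0.5, -2.9, -0.1, -0.2, 0]
    - [0.1, -1.1, 0.7, -4.3, -0.1, -0.2, 0]
    - [0.1, -1.4, 0.9, -5.6, -0.1, -0.2, 0]
    - [0.1, -1.8, 1.1, -7, -0.1, -0.2, 0]

```text
time: 6.18
position: [0.4967, -0.1014, 0.2234]
tool_rot: [0.107, 0.992, 0.061, 0.007]
ft_force: [-0.1, -0.3, -3.9]
grip_width: 0.0095
```

apply_moves:
  series:
    - [0, -0.4, 0.2, -1.4, 0, 0, 0]
    - [0, -0.7, 0.3, -2.8, 0, 0, 0]
    - [0, -1.1, 0.5, -4.2, 0, 0, 0]
    - [0, -1.5, 0.7, -5.6, 0, 0, 0]
    - [0, -1.8, 0.9, -6.9, 0, 0, 0]

```text
time: 6.6
position: [0.4933, -0.1183, 0.2122]
tool_rot: [0.106, 0.987, 0.121, 0.014]
ft_force: [1.1, -0.3, -4.1]
grip_width: 0.0097
```

```bash
python3 - <<'E'
from h import *
st();print(tcp(14,88,135)[0])
E
```

```text
t 6.6 p [ 0.4933 -0.1183  0.2122] q [-0.59  0.43  1.75  0.26  1.06 -2.08] F [ 1.1 -0.3 -4.1] w 0.0097
y yaw 77.73 z [ 0.053  0.235 -0.971]
[ 0.49282205 -0.11816542  0.2118366 ]
```

apply_moves:
  series:
    - [0, -0.2, 0, -1.5, 0, 0, 0]
    - [0, -0.4, -0.1, -3.2, 0, 0, 0]
    - [0, -0.6, -0.2, -4.8, 0, 0, 0]
    - [0, -0.9, -0.3, -6.5, 0, 0, 0]
    - [0, -1.1, -0.3, -8.1, 0, 0, 0]

```text
time: 7.02
position: [0.491, -0.1296, 0.2126]
tool_rot: [0.105, 0.976, 0.19, 0.022]
ft_force: [0.3, -0.1, -3.6]
grip_width: 0.0096
```

apply_moves:
  series:
    - [0, -0.2, -0.1, -1.7, 0, 0, 0]
    - [0, -0.5, -0.2, -3.3, 0, 0, 0]
    - [0, -0.7, -0.2, -5, 0, 0, 0]
    - [0, -1, -0.3, -6.6, 0, 0, 0]
    - [0, -1.2, -0.6, -8.3, 0, 0, 0]

```text
time: 7.43
position: [0.4878, -0.1425, 0.2134]
tool_rot: [0.103, 0.959, 0.261, 0.029]
ft_force: [-0.2, -0.8, -2.4]
grip_width: 0.0094
```

apply_moves:
  series:
    - [0, -0.2, -0.3, -1.7, 0, 0, 0]
    - [0, -0.3, -0.5, -3.3, 0, 0, 0]
    - [0, -0.5, -0.8, -5, 0, 0, 0]
    - [0, -0.7, -1, -6.6, 0, 0, 0]
    - [0, -0.9, -1.3, -8.3, 0, 0, 0]

```text
time: 7.85
position: [0.485, -0.1568, 0.2206]
tool_rot: [0.101, 0.938, 0.329, 0.037]
ft_force: [-0.4, -0.2, -1.7]
grip_width: 0.0096
```

apply_moves:
  series:
    - [0, -0.2, -0.3, -1.7, 0, 0, 0]
    - [0, -0.3, -0.5, -3.3, 0, 0, 0]
    - [0, -0.5, -0.8, -5, 0, 0, 0]
    - [0, -0.7, -1, -6.6, 0, 0, 0]
    - [0, -0.9, -1.3, -8.3, 0, 0, 0]

```text
time: 8.27
position: [0.4816, -0.1715, 0.225]
tool_rot: [0.098, 0.912, 0.397, 0.044]
ft_force: [0.3, 0.4, -0.8]
grip_width: 0.0094
```

apply_moves:
  series:
    - [0, 0, 0, 0, 0, 0, 0]
    - [0, 0, 0, 0, 0, 0, 0]
    - [0, 0, 0, 0, 0, 0, 0]
    - [0, 0, 0, 0, 0, 0, 0]
    - [0, 0, 0, 0, 0, 0, 0]

```text
time: 8.68
position: [0.4817, -0.1709, 0.2252]
tool_rot: [0.098, 0.912, 0.395, 0.044]
ft_force: [0.3, 0.2, -2.5]
grip_width: 0.0099
```

```bash
python3 - <<'E'
from h import *
import cv2
st();print(tcp(47,88,118)[0])
a=robot.camera("wrist")[:,:,::-1];b=robot.camera("top")[:,:,::-1];s=robot.camera("scene")[:,:,::-1]
b=cv2.resize(b[175:285,300:440],(400,314),interpolation=cv2.INTER_CUBIC)
s=cv2.resize(s[150:290,280:440],(400,286),interpolation=cv2.INTER_CUBIC)
c=np.zeros((600,800,3),np.uint8);c[:300,:400]=cv2.resize(a,(400,300));c[:314,400:]=b;c[314:600,400:]=s
cv2.imwrite("pics/p5.png",c)
E
```

```text
t 8.68 p [ 0.4817 -0.1709  0.2252] q [-0.9   0.61  1.65  0.6   1.49 -2.5 ] F [ 0.3  0.2 -2.5] w 0.0099
y yaw 77.84 z [ 0.157  0.713 -0.683]
[ 0.4812504  -0.1707963   0.22308609]
```

View pics/p5.png

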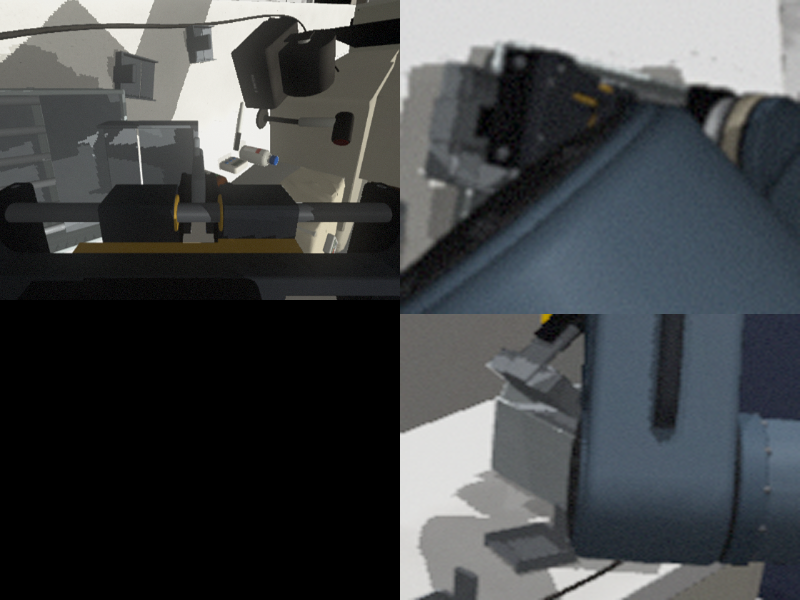

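The tray looks empty as far as it can be seen. I'll hold a little longer, check the weight, then tilt back upright along the reverse path.

apply_moves:
  series:
    - [0, 0, 0, 0, 0, 0, 0]
    - [0, 0, 0, 0, 0, 0, 0]
    - [0, 0, 0, 0, 0, 0, 0]
    - [0, 0, 0, 0, 0, 0, 0]
    - [0, 0, 0, 0, 0, 0, 0]

```text
time: 9.25
position: [0.4816, -0.1714, 0.225]
tool_rot: [0.098, 0.912, 0.396, 0.044]
ft_force: [0.5, -0.6, -1.0]
grip_width: 0.0096
```

```bash
python3 - <<'E'
from h import *
st()
C=[tcp(t,x,z) for t,x,z in zip(np.linspace(44,0,15),np.linspace(88,125,15),np.linspace(121,178,15))]
chain(C)
E
```

```text
t 9.25 p [ 0.4816 -0.1714  0.225 ] q [-0.9   0.61  1.65  0.6   1.49 -2.5 ] F [ 0.5 -0.6 -1. ] w 0.0096
y yaw 77.79 z [ 0.157  0.713 -0.683]
[[0.0, 0.4, 0.4, 2.9, 0.0, 0.1, 0], [0.0, 1.1, 0.9, 6.0, 0.0, 0.1, 0], [0.0, 1.9, 1.3, 9.2, 0.0, 0.1, 0], [0.0, 2.6, 1.8, 12.3, 0.0, 0.1, 0], [0.0, 3.2, 2.3, 15.5, 0.0, 0.1, 0]]
[[0.0, 0.7, 0.3, 3.1, 0.0, 0.0, 0], [0.0, 1.4, 0.6, 6.3, -0.0, 0.0, 0], [0.0, 2.1, 0.9, 9.4, 0.0, 0.0, 0], [0.0, 2.8, 1.3, 12.6, -0.0, 0.0, 0], [-0.0, 3.4, 1.6, 15.7, -0.0, 0.0, 0]]
[[0.0, 0.7, 0.2, 3.1, -0.0, -0.0, 0], [0.0, 1.3, 0.4, 6.3, 0.0, -0.0, 0], [-0.0, 1.9, 0.6, 9.4, 0.0, -0.0, 0], [0.0, 2.5, 0.8, 12.6, -0.0, -0.0, 0], [0.0, 3.0, 1.1, 15.7, 0.0, -0.0, 0]]
```

apply_moves:
  series:
    - [0, 0.4, 0.4, 2.9, 0, 0.1, 0]
    - [0, 1.1, 0.9, 6, 0, 0.1, 0]
    - [0, 1.9, 1.3, 9.2, 0, 0.1, 0]
    - [0, 2.6, 1.8, 12.3, 0, 0.1, 0]
    - [0, 3.2, 2.3, 15.5, 0, 0.1, 0]

```text
time: 9.67
position: [0.4899, -0.1333, 0.2329]
tool_rot: [0.104, 0.957, 0.268, 0.03]
ft_force: [-0.5, 0.1, -0.7]
grip_width: 0.0096
```

apply_moves:
  series:
    - [0, 0.7, 0.3, 3.1, 0, 0, 0]
    - [0, 1.4, 0.6, 6.3, 0, 0, 0]
    - [0, 2.1, 0.9, 9.4, 0, 0, 0]
    - [0, 2.8, 1.3, 12.6, 0, 0, 0]
    - [0, 3.4, 1.6, 15.7, 0, 0, 0]

```text
time: 10.08
position: [0.4976, -0.0963, 0.237]
tool_rot: [0.107, 0.985, 0.135, 0.015]
ft_force: [0.3, -0.9, -1.2]
grip_width: 0.0096
```

apply_moves:
  series:
    - [0, 0.7, 0.2, 3.1, 0, 0, 0]
    - [0, 1.3, 0.4, 6.3, 0, 0, 0]
    - [0, 1.9, 0.6, 9.4, 0, 0, 0]
    - [0, 2.5, 0.8, 12.6, 0, 0, 0]
    - [0, 3, 1.1, 15.7, 0, 0, 0]

```text
time: 10.5
position: [0.5045, -0.0652, 0.2345]
tool_rot: [0.108, 0.994, -0.001, 0.0]
ft_force: [-0.0, 0.1, -1.2]
grip_width: 0.0099
```

apply_moves:
  series:
    - [0, 0, 0, 0, 0, 0, 0]
    - [0, 0, 0, 0, 0, 0, 0]

```text
time: 10.67
position: [0.5043, -0.0649, 0.2341]
tool_rot: [0.107, 0.994, 0.001, -0.0]
ft_force: [0.2, -0.4, -1.7]
grip_width: 0.0095
```

```bash
python3 - <<'E'
from h import *
import cv2
st()
a=robot.camera("wrist")[:,:,::-1];b=robot.camera("top")[:,:,::-1]
c=np.zeros((600,800,3),np.uint8)
c[:,:400]=0
a=cv2.resize(a[100:300,0:330],(800,485),interpolation=cv2.INTER_CUBIC)
cv2.imwrite("pics/p6.png",a);cv2.imwrite("pics/t6.png",b)
E
```

```text
t 10.67 p [ 0.5043 -0.0649  0.2341] q [-0.35  0.38  1.73  0.    1.03 -1.71] F [ 0.2 -0.4 -1.7] w 0.0095
y yaw 77.71 z [-0.     0.002 -1.   ]
```

View pics/p6.png

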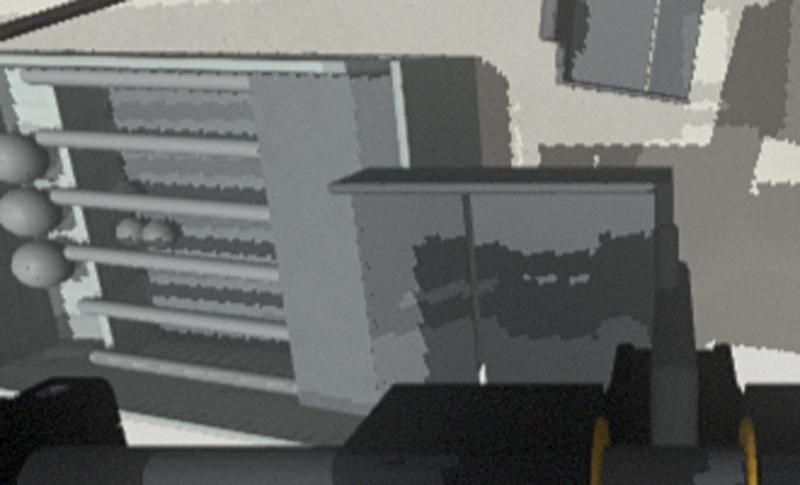

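All three large balls are in the front lane at (20–40, 155–265). Two small ones show in the small lane at (130–160, 232), and the third may be hidden under a bar. The tray looks empty. I'll carry it back over its start place and look again from there before setting it down.

```bash
python3 - <<'E'
from h import *
a=plan([.5535,.0926,.235],down(59.5),n=10)
plan([.5535,.0926,.0735],down(59.5),n=10,start=a)
E
```

```text
rows 10 full local [-1.36 16.57 -0.07] [ 0.1  0.  18.1]
[[-0.1, 1.7, -0.0, 0.0, 0.0, 1.8], [-0.3, 3.3, -0.0, 0.0, 0.0, 3.6], [-0.4, 5.0, -0.0, 0.0, 0.0, 5.4], [-0.5, 6.6, -0.0, 0.0, 0.0, 7.2], [-0.7, 8.3, -0.0, 0.0, 0.0, 9.0]]
[[0.1, 1.7, -0.0, 0.0, 0.0, 1.8], [0.3, 3.3, -0.0, 0.0, 0.0, 3.6], [0.4, 5.0, -0.0, 0.0, 0.0, 5.4], [0.5, 6.6, -0.0, 0.0, 0.0, 7.2], [0.6, 8.3, -0.0, 0.0, 0.0, 9.0]]
rows 10 full local [ 0.    0.   16.15] [0. 0. 0.]
[[0.0, 0.0, 1.6, 0.0, 0.0, 0.0], [0.0, 0.0, 3.2, 0.0, 0.0, 0.0], [0.0, 0.0, 4.8, 0.0, 0.0, 0.0], [0.0, 0.0, 6.5, 0.0, 0.0, 0.0], [0.0, 0.0, 8.1, 0.0, 0.0, 0.0]]
[[0.0, 0.0, 1.6, 0.0, 0.0, 0.0], [0.0, 0.0, 3.2, 0.0, 0.0, 0.0], [0.0, 0.0, 4.8, 0.0, 0.0, 0.0], [0.0, 0.0, 6.5, 0.0, 0.0, 0.0], [0.0, 0.0, 8.1, 0.0, 0.0, 0.0]]
```

apply_moves:
  series:
    - [-0.1, 1.7, 0, 0, 0, 1.8, 0]
    - [-0.3, 3.3, 0, 0, 0, 3.6, 0]
    - [-0.4, 5, 0, 0, 0, 5.4, 0]
    - [-0.5, 6.6, 0, 0, 0, 7.2, 0]
    - [-0.7, 8.3, 0, 0, 0, 9, 0]

```text
time: 11.18
position: [0.5294, 0.013, 0.2341]
tool_rot: [0.188, 0.982, 0.0, -0.0]
ft_force: [0.6, -0.5, -0.5]
grip_width: 0.0095
```

apply_moves:
  series:
    - [0.1, 1.7, 0, 0, 0, 1.8, 0]
    - [0.3, 3.3, 0, 0, 0, 3.6, 0]
    - [0.4, 5, 0, 0, 0, 5.4, 0]
    - [0.5, 6.6, 0, 0, 0, 7.2, 0]
    - [0.6, 8.3, 0, 0, 0, 9, 0]

```text
time: 11.6
position: [0.5544, 0.0924, 0.2341]
tool_rot: [0.264, 0.964, 0.0, -0.0]
ft_force: [0.7, 0.5, -1.4]
grip_width: 0.0096
```

apply_moves:
  series:
    - [0, 0, 0, 0, 0, 0, 0]
    - [0, 0, 0, 0, 0, 0, 0]

```text
time: 11.77
position: [0.5543, 0.0924, 0.234]
tool_rot: [0.262, 0.965, 0.0, 0.0]
ft_force: [-0.2, 0.2, -1.0]
grip_width: 0.0095
```

```bash
python3 - <<'E'
from h import *
import cv2
st()
a=robot.camera("wrist")[:,:,::-1];b=robot.camera("top")[:,:,::-1]
c=np.zeros((600,800,3),np.uint8)
bb=cv2.convertScaleAbs(cv2.resize(b[178:285,310:440],(400,329),interpolation=cv2.INTER_CUBIC),alpha=1.4)
c[:329,:400]=bb
c[:300,400:]=cv2.resize(a,(400,300))
c[330:600,:400]=cv2.resize(b[140:275,150:350],(400,270),interpolation=cv2.INTER_CUBIC)
c[310:600,400:]=cv2.convertScaleAbs(cv2.resize(a[135:280,150:350],(400,290),interpolation=cv2.INTER_CUBIC),alpha=1.8)
cv2.imwrite("pics/p7.png",c)
E
```

```text
t 11.77 p [0.5543 0.0924 0.234 ] q [-0.03  0.45  1.6  -0.    1.09 -1.07] F [-0.2  0.2 -1. ] w 0.0095
y yaw 59.62 z [ 0. -0. -1.]
```

View pics/p7.png

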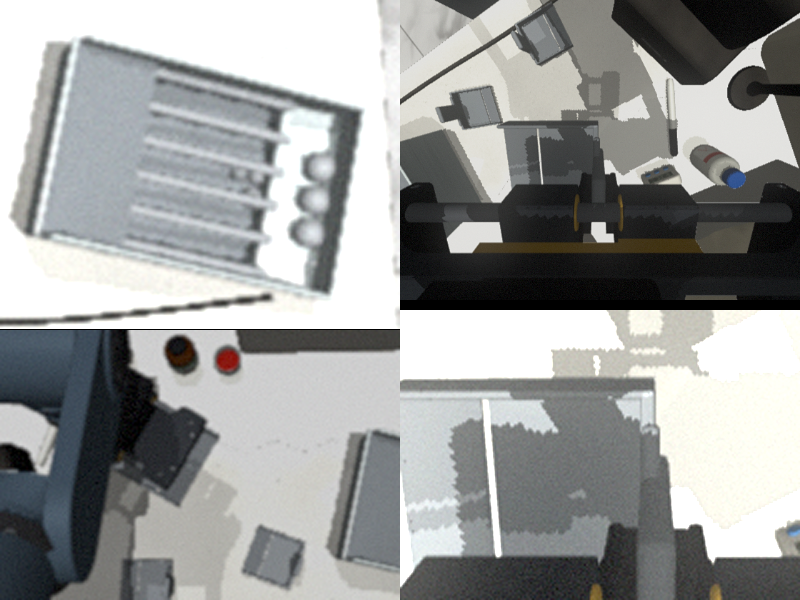

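```bash
python3 - <<'E'
from h import *
import cv2
b=robot.camera("top")[:,:,::-1];cv2.imwrite("pics/t8.png",b)
a=cv2.imread("pics/top0.png")
d=b.astype(int).mean(2)-a.astype(int).mean(2)
cp=robot.camera_params("top")
g=[.4579,-.277,1.35506]
P=proj(pose(g,np.array([[-64,0,20],[50,0,30],[-58,20,22],[-58,-20,22],[-91,0,25]])/1000),cp);print(P.round(1))
print("cols 376..402")
for r in range(224,246):print(r,*["%4d"%x for x in d[r,376:404]])
m=(abs(cv2.GaussianBlur(d,(3,3),0))>12).astype(np.uint8)
n,l,s,c=cv2.connectedComponentsWithStats(m[180:285,315:440])
for i in range(1,n):
    if s[i,4]>4:print(s[i]+[315,180,0,0,0],c[i].round(1)+[315,180])
E
```

```text
[[394.7 239.7]
 [350.6 230.4]
 [391.2 247.1]
 [393.9 231.4]
 [406.  241.8]]
cols 376..402
224   15   16   19   14   18   14   14   19   14   14   13   12   14   20   17   12   16   17   16   14   14   12   10   13   17   21   16   19
225   15   19   14   15   18   17   16   17   15   14   17   16   13   12   16   13   13   19   14   19    4    7    5   16   18   22   24   26
226   16   18   16   17   11   13   17   12   18   16   11   14   16   18   18   12   19   16   11   16    5    2    8   17   17   21   26   27
227   21   20   19   17   18   23   15   15   18   12   15   18   19   14   13    8    7   16   18   11    9   13   13   22   22   29   23   28
228   18   21   15   21   22   19   17   22   18   17   15   15   12   21   15   19   20   22   18   14   12   14    6   18   23   29   26   30
229   13   16   15   19   19   17   23   20   17   18   21   17   19   13   17   12   16   16   14   15   13   12    8   20   25   27   27   26
230   17   18   18   21   14   16   17   20   24   18   16   20   12   18   19   18   19   15   12   12   10    7   11   20   27   26   29   25
23
[... 1503 characters left out ...]
 12    9   11   19   22   44   44   22   10   14   28   31   25   30   27   27
242   16   16   11   16   15   13   15   20   21   19   20   17   21   19   20   19   19   26   27   20   15   20   21   27   27   25   27   25
243   13   17   15   15   16   15   16   15   13   16   21   18   18   21   18   18   19   20   20   18   16   19   19   18   25   28   26   28
244   12   14   15   15   15   16   16   15   19   15   13   19   11    8    6   11   20   18   18   21   18   21   21   19   21   27   27   30
245   15   15   15   18   16   13   14   15   18   20   16   20   14    3   -1    2    5    9   16   17   13   18   19   18   28   27   26   29
[  315   180   125   105 12418] [376.  231.9]
```

The before/after difference of the top images gives three small-ball spots in the small lane: (388,234), (394,235) and (394,241). With the three large balls in the front lane, all six are placed. I'll set the tray down.

apply_moves:
  series:
    - [0, 0, 2, 0, 0, 0, 0]
    - [0, 0, 5, 0, 0, 0, 0]
    - [0, 0, 8, 0, 0, 0, 0]
    - [0, 0, 11, 0, 0, 0, 0]
    - [0, 0, 13, 0, 0, 0, 0]

```text
time: 12.33
position: [0.5529, 0.0918, 0.102]
tool_rot: [0.263, 0.965, -0.0, -0.001]
ft_force: [0.6, -0.2, -2.1]
grip_width: 0.0096
```

apply_moves:
  series:
    - [0, 0, 1.2, 0, 0, 0, 0]
    - [0, 0, 2.2, 0, 0, 0, 0]
    - [0, 0, 2.9, 0, 0, 0, 0]
    - [0, 0, 3.2, 0, 0, 0, 0]
    - [0, 0, 3.3, 0, 0, 0, 0]

```text
time: 12.75
position: [0.5545, 0.0927, 0.0712]
tool_rot: [0.262, 0.965, 0.0, 0.001]
ft_force: [-0.1, -0.6, -0.9]
grip_width: 0.0097
```

apply_moves:
  series:
    - [0, 0, 0, 0, 0, 0, 0]
    - [0, 0, 0.1, 0, 0, 0, 0]

```text
time: 12.92
position: [0.5551, 0.093, 0.0712]
tool_rot: [0.262, 0.965, 0.0, 0.001]
ft_force: [0.2, 0.1, -1.3]
grip_width: 0.0096
```

```bash
python3 - <<'E'
from h import *
st()
E
```

```text
t 12.92 p [0.5551 0.093  0.0712] q [-0.03  0.69  1.72 -0.    0.72 -1.07] F [ 0.2  0.1 -1.3] w 0.0096
y yaw 59.59 z [ 0.003 -0.    -1.   ]
```

apply_moves:
  series:
    - [0, 0, 0.1, 0, 0, 0, 0]
    - [0, 0, 0.1, 0, 0, 0, 0]
    - [0, 0, 0.2, 0, 0, 0, 0]
    - [0, 0, 0.2, 0, 0, 0, 0]

```text
time: 13.25
position: [0.5551, 0.093, 0.0698]
tool_rot: [0.262, 0.965, 0.0, 0.001]
ft_force: [-0.1, -0.7, 7.4]
grip_width: 0.0096
```

apply_moves:
  series:
    - [0, 0, 0, 0, 0, 0, 0]
    - [0, 0, 0, 0, 0, 0, 0]

```text
time: 13.42
position: [0.555, 0.093, 0.0698]
tool_rot: [0.262, 0.965, 0.0, 0.001]
ft_force: [-1.2, 0.3, 7.6]
grip_width: 0.0096
```

apply_moves:
  series:
    - [0, 0, -0.1, 0, 0, 0, 0.15]
    - [0, 0, -0.1, 0, 0, 0, 0.3]
    - [0, 0, -0.1, 0, 0, 0, 0.6]
    - [0, 0, -0.1, 0, 0, 0, 0.6]
    - [0, 0, -0.1, 0, 0, 0, 0.6]
  newtons: 15

```text
time: 13.83
position: [0.5541, 0.093, 0.0691]
tool_rot: [0.262, 0.965, -0.0, 0.0]
ft_force: [-0.6, -0.0, -0.1]
grip_width: 0.0319
```

apply_moves:
  series:
    - [0, 0, -0.5, 0, 0, 0, 0.6]
    - [0, 0, -2, 0, 0, 0, 0.6]
    - [0, 0, -5, 0, 0, 0, 0.6]
    - [0, 0, -8, 0, 0, 0, 0.6]
    - [0, 0, -11, 0, 0, 0, 0.6]

```text
time: 14.25
position: [0.5537, 0.093, 0.1802]
tool_rot: [0.262, 0.965, -0.0, -0.0]
ft_force: [1.4, -0.1, -0.9]
grip_width: 0.0516
```

apply_moves:
  series:
    - [-2, 0, -3, 0, 0, 0, 0.6]
    - [-5, 0, -6, 0, 0, 0, 0.6]
    - [-8, 0, -8, 0, 0, 0, 0.6]
    - [-11, 0, -8, 0, 0, 0, 0.6]
    - [-11, 0, -8, 0, 0, 0, 0.6]

```text
time: 14.67
position: [0.6549, 0.0338, 0.2621]
tool_rot: [0.264, 0.965, 0.0, 0.006]
ft_force: [0.1, 0.3, 0.4]
grip_width: 0.0524
```

```bash
python3 - <<'E'
from h import *
import cv2
st()
a=robot.camera("wrist")[:,:,::-1];b=robot.camera("top")[:,:,::-1];s=robot.camera("scene")[:,:,::-1]
c=np.zeros((600,800,3),np.uint8)
c[:300,:400]=cv2.resize(b[178:283,310:450],(400,300),interpolation=cv2.INTER_CUBIC)
c[:300,400:]=cv2.resize(a,(400,300))
c[300:,:400]=cv2.resize(b[120:270,140:340],(400,300),interpolation=cv2.INTER_CUBIC)
c[300:,400:]=cv2.resize(s[170:320,150:350],(400,300),interpolation=cv2.INTER_CUBIC)
cv2.imwrite("pics/p9.png",c)
E
```

```text
t 14.67 p [0.6549 0.0338 0.2621] q [-0.12  0.55  1.34 -0.    1.25 -1.15] F [0.1 0.3 0.4] w 0.0524
y yaw 59.43 z [ 0.012 -0.003 -1.   ]
```

View pics/p9.png

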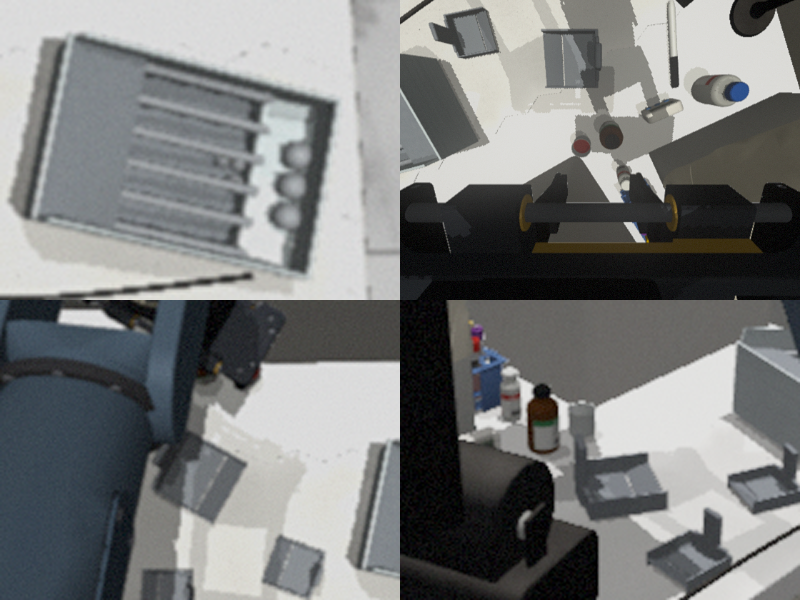

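The tray is empty and upright, the bystanders are standing, and all the balls are in their lanes. I'll back the gripper away from the cabinet before handing in.

apply_moves:
  series:
    - [3, 0, 0, 0, 0, 0, 0.6]
    - [7, 0, 0, 0, 0, 0, 0.6]
    - [11, 0, 0, 0, 0, 0, 0.6]
    - [13, 0, 0, 0, 0, 0, 0.6]
    - [13, 0, 0, 0, 0, 0, 0.6]

```text
time: 15.23
position: [0.5294, 0.1063, 0.2582]
tool_rot: [0.26, 0.965, -0.001, -0.004]
ft_force: [-0.8, -0.2, 0.5]
grip_width: 0.0521
```

```bash
python3 - <<'E'
from h import *
st();print(robot.hand_in())
E
```

```text
t 15.23 p [0.5294 0.1063 0.2582] q [-0.01  0.4   1.62  0.    1.13 -1.05] F [-0.8 -0.2  0.5] w 0.0521
y yaw 59.81 z [-0.008  0.001 -1.   ]
the job is handed in; nothing more can be done
None
```

The balls are sorted and the job was handed in at about 15 s of the 53 s allowed. I gripped the tray by its tab, carried it level to the grader, tipped it slowly to about 47° low over the chute, then set it back down flat where it started.

- **Large balls:** all three show clearly in the front lane in the last pictures.
- **Small balls:** two are plainly visible in the small lane. The third sits partly under a bar, and I identified it only from a before-and-after difference of the top images.
- **Tray:** it stands upright and empty on the worktop.
- **Bystanders:** the white bottle, the brown bottle, the cup and the timer were standing in the last pictures. I did not measure their positions again.
- **Forces:** the highest wrist force I read was about 8 N, when the tray touched down. The reading was close to zero at hand-in.

After letting go I first moved the gripper forward towards the cabinet by mistake. It stayed above the bystanders, no contact force showed, and I moved it back before handing in.

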